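Open the safety-capped cleaner bottle in its counter holder

TASK

Open the cleaner bottle that stands in the steel holder: turn the hold-down's knob clockwise (seen from above) until it clicks over and its arm stands clear of the cap, then press the safety cap down, twist it counter-clockwise while pressed until it is free, and lift it straight off. Finish while still holding the cap, upright and in the air about a hand's width above the bottle's mouth, with the hold-down left open and the jigger, glass and tub beside the holder left alone.

Things in the scene. Friction and masses are not known exactly. Their poses are not given: they have to be found in the camera images.
- holder: steel base plate 100 x 235 x 10 mm fixed to the worktop, with a white round bottle (76 mm diameter, cannot turn) and a post with the hold-down. Origin: centre of the underside; y runs along the plate from post to bottle, z up. Bottle axis at x = 0, y = +62.5 mm; post axis at x = 0, y = -62.5 mm. Bottle shoulder: a cone from 76 mm diameter at 64 mm height to 52 mm at 86 mm
- mouth (a point): centre of the bottle's mouth, at the top of its neck, 103 mm above the worktop, hidden under the cap at the start
- cap_center (a point): centre, half-way up, of the round grey ribbed cap, 50 mm diameter, 38 mm high, about 45 g, z its axis. Locked at the start, top 130 mm above the worktop. Pressed down 4.5 to 6 mm (6 is the bottom) it can be turned counter-clockwise; unpressed a tooth blocks it. After 50 degrees it is free, a stop comes at 135, so turn 65 to 90; it is then clear of the neck 25 mm higher
- spring_disc (a joint): how far the sprung disc (20 mm across, on the bottle's mouth inside the cap) is pressed down, m: 0 with the cap locked, about 0.006 with the cap pressed to the bottom, -0.003 with the cap off. It pushes the cap up with about 5 N at 0 and 11 N at the bottom
- knob_grip (a point): point to grip on the hold-down's black bar-shaped knob, on the post's axis, 168 mm above the worktop. The bar is 13 mm thick, 52 mm long and spans 145 to 181 mm above the worktop. The point's y axis runs along the bar, its x axis across its thickness. Below it, in one piece with it, a steel arm 16 mm wide (top at 143 mm) reaches 137 mm along +y, at the start over the cap, 3 mm above it
- hold_down (a joint): angle of the hold-down's knob and arm, rad: 0 with the arm over the cap (as it starts), grows clockwise seen from above, swinging the arm to the holder's +x side; 1.2 is its open stop. A spring resists with up to about 0.15 N m until 0.6 rad and then snaps it on to 1.2, where it stays
- jigger: bystander: steel hourglass measuring cup 46 x 46 x 78 mm, loose, beside the holder; origin at the centre of its underside
- glass_0: bystander: clear drinking glass with a band, 58 x 58 x 82 mm, loose, beside the holder; origin at the centre of its underside
- tub_berries: bystander: small square clear tub 69 x 69 x 75 mm with dark pink contents, loose, behind the holder; origin at the centre of its underside
Mind the look-alikes: they are no part of the job. What is meant by the part that bears cap_center is not green or yellow, and is the larger of those in its own colour.

How it is judged:
By the outcome, as a careful person would: the job done as asked, in the order asked, and still so for the second after the job is handed in, while the arm keeps its last pose, push and grip.
It also fails if it takes over 45 s, if anything falls off the work surface, if the arm or the gripper's body presses on something with over 40 N, if the wrist force passes 120 N, or if a joint passes its speed limit or range.

ROBOT

A 6-joint arm with a two-finger parallel gripper is mounted at the origin on a cart in front of the work surface, level with it; the furniture and walls round the work are solid. World frame = base frame: x ahead of the robot, y to its left, z up, the work surface at z = 0. Lengths are in m, angles in degrees, forces in N, time in s.
With the tool pointing down it reaches from about 0.4 to 0.825 m from the base axis. Payload 7 kg.
Tool frame: the origin (TCP) lies midway between the tips of the shut fingers; the grasp point (between the pads) lies 19 mm behind it; z points along the fingers, y is the direction in which the jaws open and shut (so a half turn about z gives the same grasp; the last joint's range is limited). The gripper opens to 88 mm and grips with 3 to 60 N. Pads are 19 mm wide; open, the fingers measure 130 mm over their backs; the gripper's body (78 mm by 193 mm) begins 47 mm behind the grasp point.
Start: joints at [-49.097, 20.546, 0.682, 0, -70.136, -16.507], TCP at [0.279, -0.615, 0.188] pointing down, gripper open.
Joint ranges: [-176.03, 176.03], [-82.01, 121.73], [-58.28, 71.71], [-173.87, 95.51], [-174.79, -0.11], [-173.66, 173.66]. Speed limits (degrees/s): [136.94, 136.94, 172.46, 180, 180, 180].

INTERFACE

Orientations are given as a 3x3 rotation matrix whose columns are the frame's x, y, z axes.
In Python, from rig import robot gives the robot as it stands. Calls block until the motion is done:
- robot.goto(position, orientation): joint-space move of the TCP to a pose.
- robot.servo_line(position, ori=None, speed=0.15): straight line of the TCP; ori=None keeps the orientation; speed is the mean speed in m/s.
- robot.movej(angles): joint-space move.
- robot.move_gripper(opening): opening from 0.0 (shut) to 1.0 (fully open); the grip force is fixed at half the most; returns when the fingers have stopped.
- robot.dwell(seconds).
- robot.ik(position, orientation): joint angles nearest the present ones, or None.
- robot.grab_frame(name): name is "scene" or "top"; returns (picture, depth): 400x640x3 uint8, red, green, blue; 400x640 float32, m along the optical axis (not along the pixel's ray), 0 where there is no reading.
- robot.camera_info(name): a dict with "vfov" (degrees; the focal length in pixels is half the picture's height over the tangent of half this angle, whatever the lens; pixels are square), "cx", "cy" (the principal point, pixels), "k1" (the pictures are not rectified: a ray, as slopes to the right and down, at radius r is drawn at 1 + k1 r^2 times it, then the intrinsics apply), "view" (4x4, takes a point from world to camera coordinates). Camera axes: x right, y down, z forward; pixel columns grow to the right and rows downward; lengths in m; the calibration is good to about 2 mm. A picture is of the moment at which its call begins. camera_info takes no time and is no camera call.
A pose or a line that the arm cannot do raises robot.Unreachable and nothing moves.
- robot.job_done(): hands the job in, once; it reports no verdict.
Readings, each from a call of its own:
- robot.read_t(): time.
- robot.read_qpos(): joint angles.
- robot.read_qvel(): joint speeds.
- robot.read_effort(): joint torques, N m.
- robot.read_position(): TCP position.
- robot.read_tcp_rot(): TCP orientation.
- robot.read_force(): force on the tool from outside, world axes, zero at the start.
- robot.read_ft_torque(): the same for the moment, N m.
- robot.read_grip_width(): opening from 0.0 (shut) to 1.0 (fully open).
Only numpy, scipy, OpenCV 4.12 (cv2) and the standard library are available. Lean on these libraries where they do the work, as an engineer would, in place of code of your own. Each camera call takes 0.05 s, during which the arm holds its last target.

## Working session

There is one attempt and no reset: what is moved stays moved. The work goes in short steps, each a Python script; the robot and the scene stay as the last script left them, time stands still between calls to the robot, and variables do not carry over. Pictures are saved under pics/ and viewed, and the job is handed in when it is done.

```bash
ls; mkdir -p pics
python3 - <<'E'
from rig import robot
import cv2,numpy as np
for n in("scene","top"):
    im,d=robot.grab_frame(n); cv2.imwrite(f"pics/{n}0.png",im[:,:,::-1]); np.save(f"pics/{n}0.npy",d)
    print(n,robot.camera_info(n))
print(robot.read_t(),robot.read_tcp_rot())
E
```

```text
pics
scene {'vfov': 44.92326396330529, 'cx': 313.7621849246836, 'cy': 206.46443207491893, 'k1': -0.09076293218694101, 'view': array([[-0.8483672 , -0.52916416, -0.01607415,  0.43478046],
       [-0.20060326,  0.34941326, -0.91524243,  0.18307895],
       [ 0.48993001, -0.77323713, -0.40258281,  0.9223253 ],
       [ 0.        ,  0.        ,  0.        ,  1.        ]])}
top {'vfov': 49.438662086413345, 'cx': 320.30470713848877, 'cy': 201.79717005032973, 'k1': 0.027885165091382436, 'view': array([[ 0.01891885, -0.99937733,  0.02978313,  0.04341778],
       [-0.98617123, -0.02355772, -0.16404675,  0.51714234],
       [ 0.16464623, -0.02626769, -0.98600285,  1.04984438],
       [ 0.        ,  0.        ,  0.        ,  1.        ]])}
0.1 [[-9.10754141e-01 -4.12948322e-01 -7.59873981e-04]
 [-4.12948994e-01  9.10753201e-01  1.31719647e-03]
 [ 1.48123591e-04  1.51343133e-03 -9.99998844e-01]]
```

View pics/scene0.png

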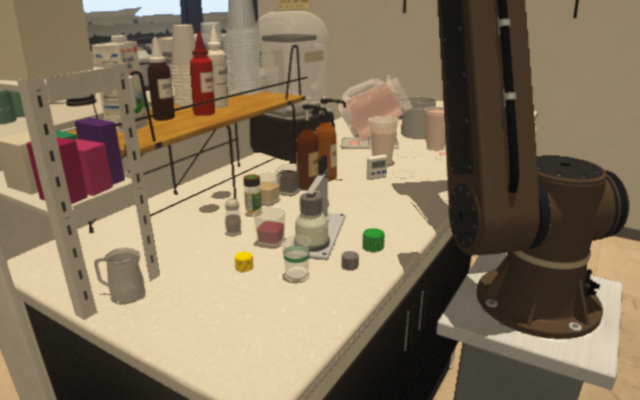

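View pics/top0.png

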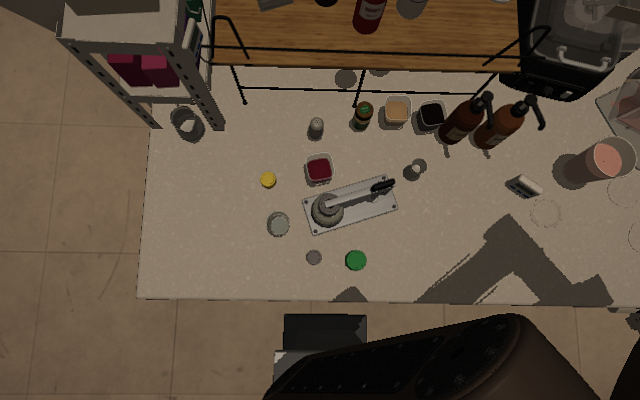

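Run:
```python
import cv2
a=cv2.imread("pics/top0.png");cv2.imwrite("pics/topc.png",cv2.resize(a[140:280,250:440],None,fx=4.2,fy=4.2,interpolation=cv2.INTER_CUBIC))
a=cv2.imread("pics/scene0.png");cv2.imwrite("pics/scenec.png",cv2.resize(a[150:290,215:405],None,fx=4.2,fy=4.2,interpolation=cv2.INTER_CUBIC))
```

```text
(no output)
```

View pics/topc.png

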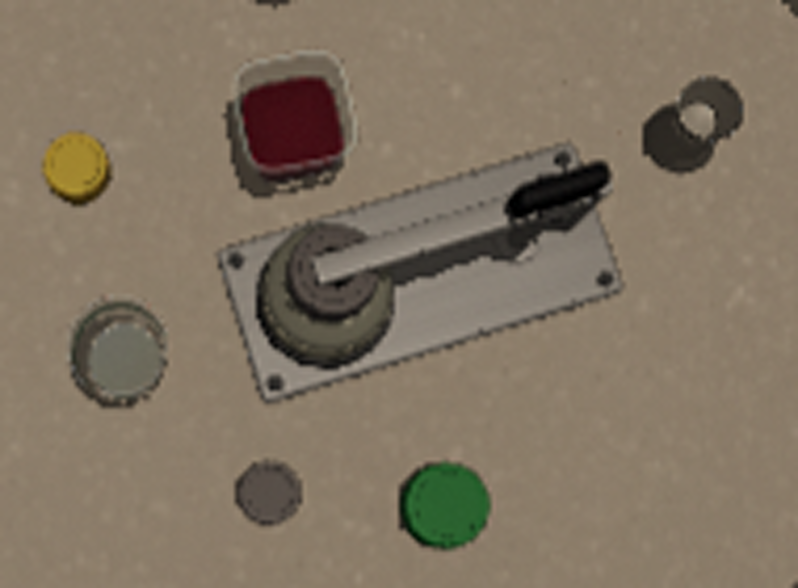

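View pics/scenec.png

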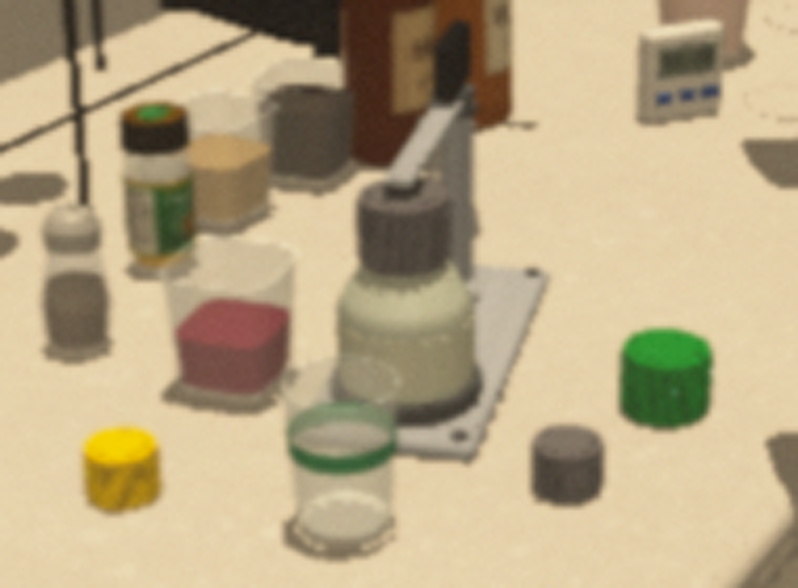

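Candidates for the cap are:
- the grey ribbed cap on the bottle: scene (311,204), top (329,206)
- a small loose grey cap: scene (350,260), top (314,257)
- the green cap: scene (373,240), top (356,260)
- the yellow cap: scene (244,261), top (268,180)

I choose the grey one on the bottle, which is the larger of the two grey caps. The crop confirms that the arm lies over it. Next I'll measure the plate corners, the knob and the cap.

```bash
cat > h.py <<'E'
import numpy as np,cv2
from scipy.optimize import least_squares
def cam(ci):
    f=200/np.tan(np.radians(ci['vfov']/2)); return f,ci['cx'],ci['cy'],ci['k1'],np.array(ci['view'])
def proj(ci,P):
    f,cx,cy,k,V=cam(ci); P=np.atleast_2d(P); c=P@V[:3,:3].T+V[:3,3]; s=c[:,:2]/c[:,2:]
    s=s*(1+k*(s**2).sum(1,keepdims=True)); return s*f+[cx,cy]
def ray(ci,uv):
    f,cx,cy,k,V=cam(ci); d=(np.atleast_2d(uv)-[cx,cy])/f; s=d.copy()
    for _ in range(20): s=d/(1+k*(s**2).sum(1,keepdims=True))
    R=V[:3,:3]; return -R.T@V[:3,3], np.c_[s,np.ones(len(s))]@R
def onz(ci,uv,z):
    o,r=ray(ci,uv); return o+r*((z-o[2])/r[:,2:])
def cloud(ci,D,mask):
    v,u=np.nonzero(mask&(D>0)); o,r=ray(ci,np.c_[u,v].astype(float)); return o+r*D[v,u][:,None],np.c_[u,v]
def hold(x,y,th): # holder pose matrix
    c,s=np.cos(th),np.sin(th); return np.array([[c,-s],[s,c]]),np.array([x,y])
def W(p,h):
    R,t=hold(*p); h=np.atleast_2d(h); return np.c_[h[:,:2]@R.T+t,h[:,2]]
E
python3 - <<'E'
from rig import robot
from h import *
T=robot.camera_info("top");S=robot.camera_info("scene")
c=np.array([(220,248),(570,145),(622,288),(268,402)])/4.2+[250,140]
P=onz(T,c,.01);print(P.round(4))
print([np.linalg.norm(P[i]-P[(i+1)%4]).round(4) for i in range(4)])
# y from post (right) to bottle (left): world +y
H=np.array([[-.05,.1175,.01],[-.05,-.1175,.01],[.05,-.1175,.01],[.05,.1175,.01]])
best=None
for sgn in(1,-1):
    HH=H*[sgn,1,1]
    for th in np.radians(range(0,360,30)):
        r=least_squares(lambda p:(proj(T,W(p,HH))-c).ravel(),[*P[:,:2].mean(0),th])
        if sgn==1 and (best is None or r.cost<best.cost):best=r
    print(sgn,r.cost)
p=best.x;print("pose",p[:2],np.degrees(p[2]),best.cost,best.fun.round(2))
np.save("pose.npy",p)
pts={'cap_top':(0,.0625,.13),'cap_bot':(0,.0625,.092),'knobtop':(0,-.0625,.181),'armtip':(0,.0745,.143),'k+':(0,-.0365,.181),'k-':(0,-.0885,.181),'post':(0,-.0625,.01)}
for k,v in pts.items(): print(k,W(p,v).round(4),proj(T,W(p,v)).round(1),proj(S,W(p,v)).round(1))
# overlay
for n,ci,o in(("top",T,(250,140)),("scene",S,(215,150))):
    im=cv2.imread(f"pics/{n}0.png")[o[1]:o[1]+140,o[0]:o[0]+190]; im=cv2.resize(im,None,fx=4.2,fy=4.2,interpolation=cv2.INTER_CUBIC)
    a=np.linspace(0,2*np.pi,50)
    L=[np.c_[.025*np.cos(a),.0625+.025*np.sin(a),0*a+z] for z in(.13,.092)]+[np.c_[.038*np.cos(a),.0625+.038*np.sin(a),0*a+.064]]
    k=np.array([[-1,-1],[1,-1],[1,1],[-1,1],[-1,-1]])
    L+=[np.c_[k*[.0065,.026]+[0,-.0625],np.full(5,z)] for z in(.181,.145)]
    L+=[np.c_[k*[.05,.1175],np.full(5,.01)],np.c_[k*[.008,.0685]+[0,.006],np.full(5,.143)]]
    for l in L: cv2.polylines(im,[np.int32((proj(ci,W(p,l))-o+.5)*4.2)],False,(0,0,255),1)
    cv2.imwrite(f"pics/{n}ov.png",im)
for n,ci,o,uv in(("top",T,0,None),("scene",S,0,None)):
    D=np.load(f"pics/{n}0.npy"); Pc,_=cloud(ci,D,np.ones_like(D,bool))
    R,t=hold(*p); h=np.c_[(Pc[:,:2]-t)@R,Pc[:,2]]
    m=(abs(h[:,0])<.04)&(abs(h[:,1]-.0625)<.04)&(abs(h[:,2]-.13)<.006)
    print(n,'cap',m.sum(),h[m].mean(0).round(4))
    m=(abs(h[:,0])<.04)&(abs(h[:,1]+.0625)<.05)&(abs(h[:,2]-.175)<.012)
    print(n,'knob',m.sum(),h[m].mean(0).round(4),h[m].min(0).round(3),h[m].max(0).round(3))
E
```

```text
[[ 0.5276  0.1001  0.01  ]
 [ 0.5981 -0.1168  0.01  ]
 [ 0.5085 -0.1485  0.01  ]
 [ 0.4333  0.0685  0.01  ]]
[np.float64(0.2281), np.float64(0.0951), np.float64(0.2297), np.float64(0.0994)]
1 2865.5019222009155
-1 3.6658418460729796
pose [ 0.51829319 -0.02410351] 378.0300125918393 2865.501921914112 [ 10.02  36.2   13.47  34.59 -11.03 -35.53 -12.56 -37.42]
cap_top [[0.4989 0.0353 0.13  ]] [[329.6 203.1]] [[309.6 195.9]]
cap_bot [[0.4989 0.0353 0.092 ]] [[328.8 205.6]] [[310.  211.3]]
knobtop [[ 0.5376 -0.0835  0.181 ]] [[384.7 183.4]] [[322.  157.4]]
armtip [[0.4952 0.0467 0.143 ]] [[324.8 203.6]] [[308.2 192.5]]
k+ [[ 0.5296 -0.0588  0.181 ]] [[373.5 186.7]] [[319.5 160.7]]
k- [[ 0.5457 -0.1083  0.181 ]] [[395.8 180.1]] [[324.3 154.2]]
post [[ 0.5376 -0.0835  0.01  ]] [[373.1 196.9]] [[322.6 220.8]]
top cap 252 [-0.0019  0.067   0.13  ]
top knob 156 [ 1.000e-04 -5.930e-02  1.785e-01] [-0.006 -0.087  0.163] [ 0.008 -0.035  0.185]
scene cap 174 [-0.0039  0.0721  0.1296]
scene knob 93 [-0.0025 -0.0523  0.175 ] [-0.008 -0.086  0.163] [ 0.006 -0.032  0.183]
```

```bash
cat > ov.py <<'E'
from h import *
def lines(q=0.0,cap=True):
    a=np.linspace(0,2*np.pi,50)
    L=[np.c_[.025*np.cos(a),.0625+.025*np.sin(a),0*a+z] for z in(.13,.092)]+[np.c_[.038*np.cos(a),.0625+.038*np.sin(a),0*a+.064]]
    k=np.array([[-1,-1],[1,-1],[1,1],[-1,1],[-1,-1]])
    L+=[np.c_[k*[.0065,.026]+[0,-.0625],np.full(5,z)] for z in(.181,.145)]
    L+=[np.c_[k*[.05,.1175],np.full(5,.01)],np.c_[k*[.008,.0685]+[0,.006],np.full(5,.143)]]
    return L
def overlay(n,ci,o,p,src,dst,w=190,h=140,s=4.2):
    im=cv2.imread(src)[o[1]:o[1]+h,o[0]:o[0]+w]; im=cv2.resize(im,None,fx=s,fy=s,interpolation=cv2.INTER_CUBIC)
    for l in lines(): cv2.polylines(im,[np.int32((proj(ci,W(p,l))-o+.5)*s)],False,(0,0,255),1)
    cv2.imwrite(dst,im)
E
python3 - <<'E'
from rig import robot
from ov import *
T=robot.camera_info("top");S=robot.camera_info("scene")
c=np.array([(220,248),(570,145),(622,288),(268,402)])/4.2+[250,140]-.4
H=np.array([[.05,.1175,.01],[.05,-.1175,.01],[-.05,-.1175,.01],[-.05,.1175,.01]])
r=least_squares(lambda p:(proj(T,W(p,H))-c).ravel(),[.518,-.024,.3])
p=r.x;print(p,np.degrees(p[2]),r.fun.round(2));np.save("pose.npy",p)
overlay("top",T,(250,140),p,"pics/top0.png","pics/topov.png")
overlay("scene",S,(215,150),p,"pics/scene0.png","pics/sceneov.png")
for n,ci in(("top",T),("scene",S)):
    D=np.load(f"pics/{n}0.npy"); Pc,_=cloud(ci,D,np.ones_like(D,bool))
    R,t=hold(*p); h=np.c_[(Pc[:,:2]-t)@R,Pc[:,2]]
    for nm,y0,z0,dz in(("cap",.0625,.13,.006),("knob",-.0625,.175,.012),("arm",0.0,.143,.006)):
        m=(abs(h[:,0])<.04)&(abs(h[:,1]-y0)<.045)&(abs(h[:,2]-z0)<dz)
        print(n,nm,m.sum(),np.median(h[m],0).round(4),np.percentile(h[m],3,axis=0).round(3),np.percentile(h[m],97,axis=0).round(3))
        if nm!="cap": print(' slope deg',np.degrees(np.polyfit(h[m][:,1],h[m][:,0],1)[0]).round(2))
E
```

```text
[ 0.51799581 -0.02316953  0.32577714] 18.665655168086687 [-1.15  0.28  1.04 -1.38  1.17  0.51 -1.01  0.47]
top cap 252 [-0.0047  0.0666  0.1301] [-0.023  0.044  0.126] [0.022 0.085 0.133]
top knob 156 [-0.0008 -0.0599  0.1801] [-0.006 -0.085  0.166] [ 0.006 -0.037  0.184]
 slope deg 0.04
top arm 256 [1.000e-04 3.200e-03 1.431e-01] [-0.007 -0.037  0.139] [0.008 0.042 0.147]
 slope deg 0.12
scene cap 174 [-0.0041  0.0731  0.1303] [-0.024  0.048  0.125] [0.02  0.087 0.132]
scene knob 93 [-0.0039 -0.0475  0.1758] [-0.008 -0.081  0.164] [ 0.004 -0.035  0.182]
 slope deg 4.32
scene arm 101 [-0.0027  0.0014  0.1434] [-0.009 -0.042  0.14 ] [0.006 0.041 0.145]
 slope deg -0.23
```

View pics/topov.png

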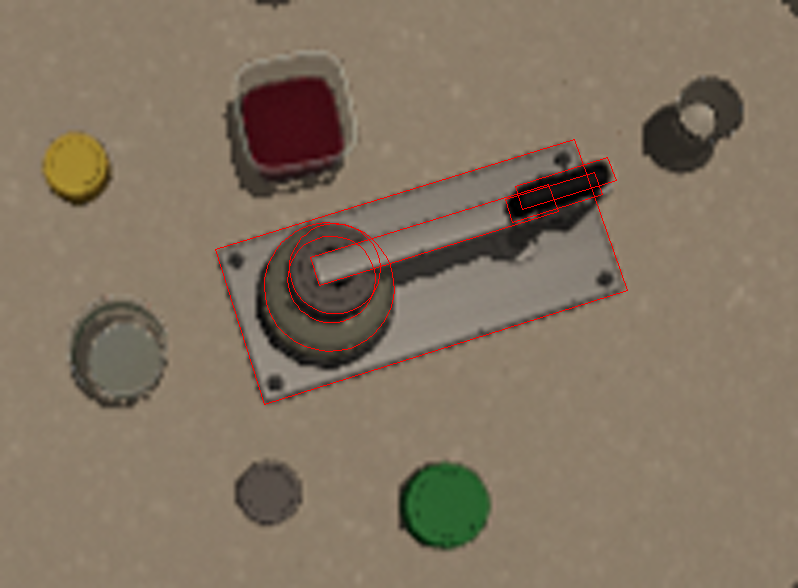

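View pics/sceneov.png

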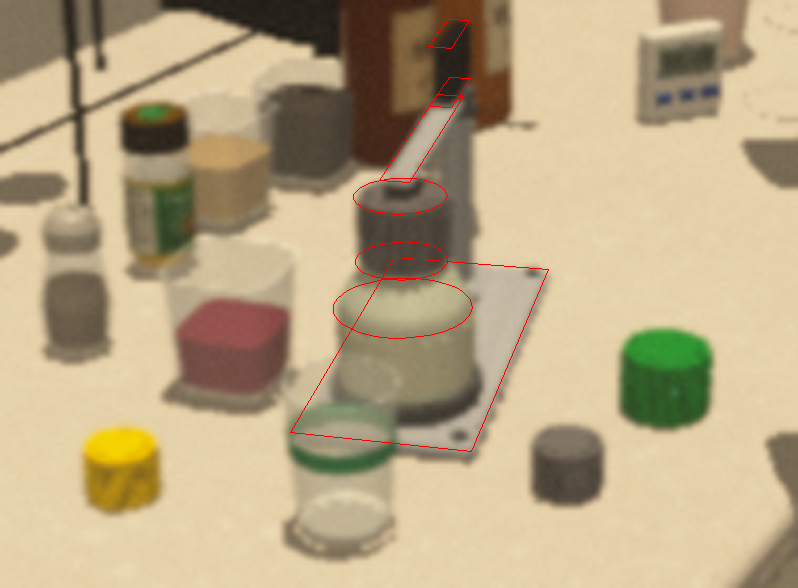

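Run:
```python
from rig import robot
from h import *
T=robot.camera_info("top");S=robot.camera_info("scene")
for n,ci in(("top",T),("scene",S)):
    D=np.load(f"pics/{n}0.npy"); Pc,_=cloud(ci,D,np.ones_like(D,bool))
    m=(Pc[:,2]>.1)&(Pc[:,0]<1)&(Pc[:,0]>.3)&(abs(Pc[:,1])<.7)
    print(n)
    Q=Pc[m]
    for y in np.arange(-.7,.5,.05):
        s=Q[(Q[:,1]>=y)&(Q[:,1]<y+.05)]
        if len(s)>3: i=np.argsort(s[:,0])[2]; print(y.round(2),"minx",s[i].round(3),"maxz in x<.8",s[s[:,0]<.8][:,2].max() if (s[:,0]<.8).any() else None)
p=np.load("pose.npy");p=p+[-.0006,-.0004,0];np.save("pose2.npy",p)
R2,_=hold(*p)
def ori(a): # jaw y axis at world angle a
    y=np.array([np.cos(a),np.sin(a),0]);z=np.array([0,0,-1.]);return np.c_[np.cross(y,z),y,z]
k=W(p,(0,-.0625,0))[0];b=W(p,(0,.0625,0))[0];print(k,b)
for nm,c,z,degs in(("knob",k,.149,(0,-35,-69,180,180-69)),("cap",b,.1,(-40,0,40,140,180,220))):
    for d in degs:
        q=robot.ik([c[0],c[1],z],ori(p[2]+np.radians(d)));q2=robot.ik([c[0],c[1],z+.1],ori(p[2]+np.radians(d)));print(nm,d,None if q is None else np.round(q,1),None if q2 is None else np.round(q2,1))
```

```text
top
-0.7 minx [ 0.584 -0.65   0.145] maxz in x<.8 0.1572265945438216
-0.65 minx [ 0.572 -0.617  0.151] maxz in x<.8 0.15443342377373792
-0.6 minx [ 0.578 -0.599  0.152] maxz in x<.8 0.2161844398138062
-0.55 minx [ 0.801 -0.543  0.214] maxz in x<.8 0.21195178789402846
-0.5 minx [ 0.815 -0.496  0.212] maxz in x<.8 None
-0.45 minx [ 0.651 -0.411  0.235] maxz in x<.8 0.25403148229696315
-0.4 minx [ 0.665 -0.397  0.255] maxz in x<.8 0.32231445423890537
-0.35 minx [ 0.653 -0.303  0.234] maxz in x<.8 0.41963491418412224
-0.3 minx [ 0.652 -0.3    0.231] maxz in x<.8 0.3684667999977691
-0.25 minx [ 0.767 -0.245  0.262] maxz in x<.8 0.32308032277015675
-0.2 minx [ 0.767 -0.182  0.258] maxz in x<.8 0.32342666075739446
-0.15 minx [ 0.538 -0.101  0.14 ] maxz in x<.8 0.3233971694034683
-0.1 minx [ 0.3   -0.087  0.789] maxz in x<.8 0.7999988944858334
-0.05 minx [ 0.505 -0.008  0.142] maxz in x<.8 0.32537579728066446
0.0 minx [0.473 0.035 0.114] maxz in x<.8 0.3258439477455438
0.05 minx [0.48  0.05  0.131] maxz in x<.8 0.32590158019968163
0.1 minx [0.767 0.102 0.258] maxz in x<.8 0.32595213362010156
[... 2271 characters left out ...]
 0.  -73.6 117.8]
knob 180 [ 11.9   9.9 -19.2   0.  -60.9   6.8] [ 11.9   6.1 -10.3   0.  -73.6   6.8]
knob 111 [ 11.9   9.9 -19.2   0.  -60.9 -62.2] [ 11.9   6.1 -10.3   0.  -73.6 -62.2]
cap -40 [ 26.7   8.5 -28.2   0.  -53.3 131.9] [ 26.7   3.3 -19.9   0.  -66.8 131.9]
cap 0 [ 26.7   8.5 -28.2   0.  -53.3 171.9] [ 26.7   3.3 -19.9   0.  -66.8 171.9]
cap 40 [  26.7    8.5  -28.2    0.   -53.3 -148.1] [  26.7    3.3  -19.9    0.   -66.8 -148.1]
cap 140 [ 26.7   8.5 -28.2   0.  -53.3 -48.1] [ 26.7   3.3 -19.9   0.  -66.8 -48.1]
cap 180 [ 26.7   8.5 -28.2   0.  -53.3  -8.1] [ 26.7   3.3 -19.9   0.  -66.8  -8.1]
cap 220 [ 26.7   8.5 -28.2   0.  -53.3  31.9] [ 26.7   3.3 -19.9   0.  -66.8  31.9]
```

```bash
cat >> h.py <<'E'
def ori(a):
    y=np.array([np.cos(a),np.sin(a),0]);z=np.array([0,0,-1.]);return np.c_[np.cross(y,z),y,z]
E
python3 - <<'E'
from rig import robot
from h import *
p=np.load("pose2.npy");k=W(p,(0,-.0625,0))[0];O=ori(p[2]+np.pi)
robot.goto([k[0],k[1],.23],O);print(robot.read_t(),robot.read_position(),robot.read_force())
robot.move_gripper(0.6);print(robot.read_t(),robot.read_grip_width())
im,d=robot.grab_frame("scene");cv2.imwrite("pics/s1.png",cv2.resize(im[80:300,200:480,::-1],None,fx=2.8,fy=2.7))
im,d=robot.grab_frame("top");cv2.imwrite("pics/t1.png",cv2.resize(im[80:300,200:480,::-1],None,fx=2.8,fy=2.7))
E
```

```text
2.225 [ 0.53734419 -0.08345826  0.22989654] [ 0.1015598  -0.50747403 -0.63355954]
3.0167 0.6007809766776722
```

View pics/s1.png

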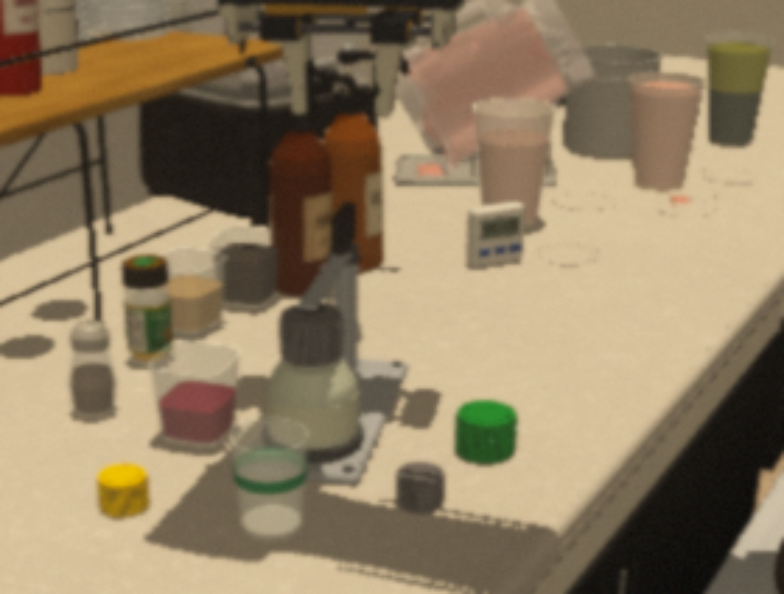

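View pics/t1.png

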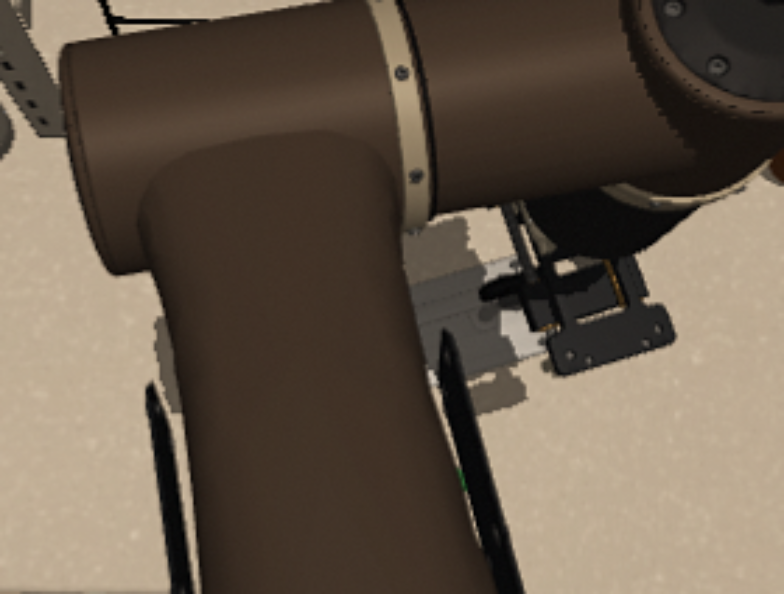

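The fingers at (300,80) and (385,80) straddle the knob at (343,230), so I'll descend, grip and turn it.

Run:
```python
from rig import robot
from h import *
p=np.load("pose2.npy");k=W(p,(0,-.0625,0))[0]
robot.servo_line([k[0],k[1],.151],speed=.06);print(robot.read_t(),robot.read_position().round(4),robot.read_force().round(1))
robot.move_gripper(0.0);print(robot.read_t(),robot.read_grip_width(),robot.read_position().round(4),robot.read_force().round(2),robot.read_ft_torque().round(2))
print(robot.read_qpos())
```

```text
4.5833 [ 0.5377 -0.0828  0.1514] [-1.1  0.7 -0.3]
5.575 0.006058556211361592 [ 0.5374 -0.0828  0.151 ] [0.01 0.16 0.06] [-0.08  0.08 -0.  ]
[ 1.18976366e+01  9.83828209e+00 -1.90272236e+01  9.61365382e-04
 -6.11345072e+01  6.76716314e+00]
```

The gripper shut to about 0.5 mm, where the bar should have stopped it at 13 mm. It missed, so I'll look.

Run:
```python
from rig import robot
import cv2
im,d=robot.grab_frame("scene");cv2.imwrite("pics/s2.png",cv2.resize(im[110:260,240:400,::-1],None,fx=4,fy=4,interpolation=2))
im,d=robot.grab_frame("top");cv2.imwrite("pics/t2.png",cv2.resize(im[110:260,300:460,::-1],None,fx=4,fy=4,interpolation=2))
```

```text
(no output)
```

View pics/s2.png

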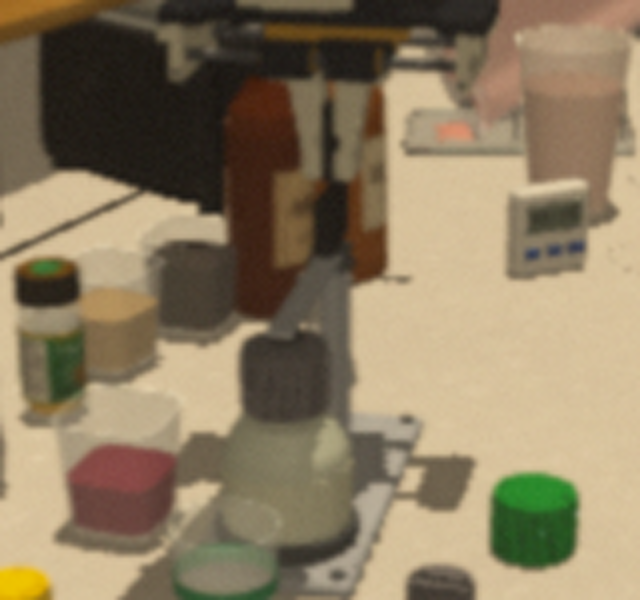

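View pics/t2.png

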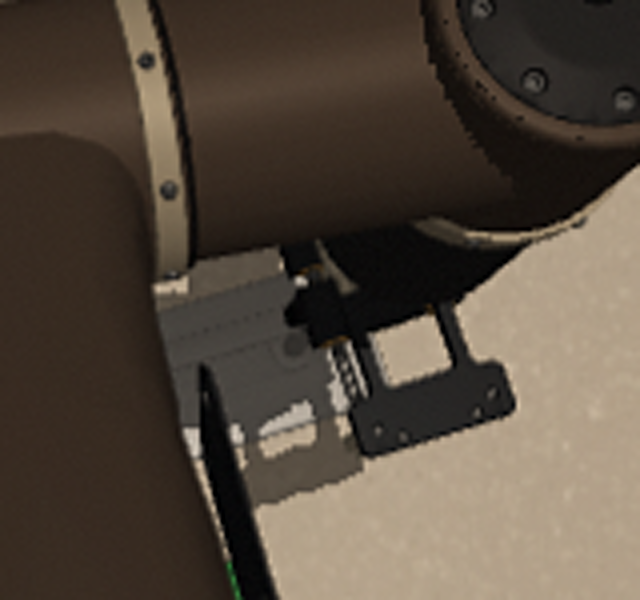

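Run:
```python
from rig import robot
from h import *
S=robot.camera_info("scene");P=robot.read_position();print(P)
for q in (P,P+[0,0,.019],P+[0,0,.04]): print(q,((proj(S,q)-[240,110]+.5)*4).round())
p=np.load("pose2.npy")
for n in [(0,-.0365,.181),(0,-.0625,.181),(0,-.0885,.181),(0,-.0365,.145),(0,-.0885,.145)]: print(n,((proj(S,W(p,n))-[240,110]+.5)*4).round())
```

```text
[ 0.53739498 -0.08279688  0.15098536]
[ 0.53739498 -0.08279688  0.15098536] [[330. 238.]]
[ 0.53739498 -0.08279688  0.16998536] [[330. 209.]]
[ 0.53739498 -0.08279688  0.19098536] [[329. 176.]]
(0, -0.0365, 0.181) [[320. 205.]]
(0, -0.0625, 0.181) [[330. 192.]]
(0, -0.0885, 0.181) [[339. 179.]]
(0, -0.0365, 0.145) [[321. 262.]]
(0, -0.0885, 0.145) [[339. 234.]]
```

Run:
```python
from rig import robot
from h import *
S=robot.camera_info("scene");im,D=robot.grab_frame("scene");np.save("pics/s3.npy",D);cv2.imwrite("pics/s3f.png",im[:,:,::-1])
for c in range(300,356,6):
  pass
for r in range(90,260,10):
    out=[]
    for cc in (306,320,330,338,352):
        u,v=cc//4+240,r//4+110
        z=D[v,u]; o,ry=ray(S,[[u,v]]); out.append((o+ry*z)[0].round(3).tolist() if z>0 else None)
    print(r,out)
cv2.imwrite("pics/s3.png",cv2.resize(im[120:185,295:350,::-1],None,fx=11,fy=9,interpolation=2))
```

```text
90 [[0.544, -0.067, 0.248], [0.542, -0.082, 0.244], [0.703, -0.358, 0.159], [0.526, -0.075, 0.248], [0.515, -0.075, 0.249]]
100 [[0.545, -0.07, 0.239], [0.538, -0.077, 0.239], [0.538, -0.085, 0.237], [0.526, -0.075, 0.241], [0.517, -0.077, 0.241]]
110 [[0.544, -0.068, 0.235], [0.535, -0.071, 0.236], [0.531, -0.074, 0.235], [0.525, -0.072, 0.237], [0.516, -0.077, 0.237]]
120 [[0.547, -0.072, 0.226], [0.534, -0.07, 0.229], [0.532, -0.075, 0.228], [0.526, -0.075, 0.229], [0.517, -0.078, 0.229]]
130 [[0.547, -0.072, 0.221], [0.537, -0.074, 0.222], [0.532, -0.076, 0.222], [0.527, -0.076, 0.223], [0.516, -0.077, 0.224]]
140 [[0.547, -0.072, 0.214], [0.535, -0.071, 0.216], [0.531, -0.073, 0.216], [0.534, -0.087, 0.212], [0.516, -0.076, 0.217]]
150 [[0.547, -0.071, 0.209], [0.536, -0.073, 0.21], [0.53, -0.072, 0.211], [0.525, -0.072, 0.212], [0.519, -0.081, 0.211]]
160 [[0.546, -0.07, 0.202], [0.536, -0.073, 0.203], [0.532, -0.075, 0.203], [0.527, -0.076, 0.203], [0.519, -0.081, 0.203]]
170 [[0.543, -0.066, 0.199], [0.536, -0.073, 0.198], [0.532, -0.074, 0.198], [0.528, -0.077, 0.198], [0.51
[... 305 characters left out ...]
.063, 0.181], [0.529, -0.07, 0.18], [0.528, -0.077, 0.178], [0.688, -0.367, 0.068]]
210 [[0.686, -0.294, 0.083], [0.529, -0.06, 0.178], [0.525, -0.063, 0.177], [0.53, -0.081, 0.171], [0.686, -0.365, 0.063]]
220 [[0.689, -0.298, 0.072], [0.529, -0.059, 0.17], [0.523, -0.059, 0.171], [0.529, -0.079, 0.164], [0.686, -0.365, 0.053]]
230 [[0.685, -0.291, 0.069], [0.529, -0.06, 0.165], [0.526, -0.064, 0.164], [0.53, -0.079, 0.159], [0.688, -0.367, 0.045]]
240 [[0.687, -0.294, 0.058], [0.53, -0.06, 0.157], [0.525, -0.062, 0.157], [0.532, -0.083, 0.149], [0.688, -0.367, 0.035]]
250 [[0.683, -0.288, 0.054], [0.529, -0.06, 0.152], [0.525, -0.062, 0.152], [0.529, -0.079, 0.146], [0.687, -0.366, 0.029]]
```

View pics/s3.png

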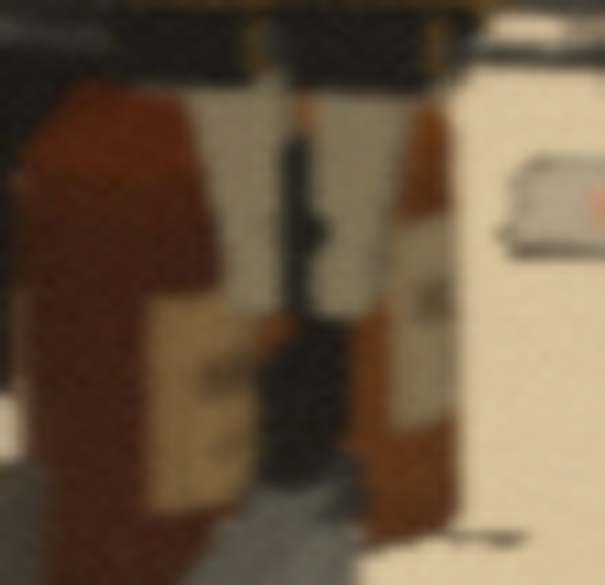

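The depth puts the fingertips at z≈0.195, but the reported TCP is 0.151. They agree sideways, so I'll measure the offset along the tool more precisely.

Run:
```python
from rig import robot
from h import *
S=robot.camera_info("scene");D=np.load("pics/s3.npy")
P,uv=cloud(S,D,np.ones_like(D,bool))
c=np.array([.5374,-.0828]);p=np.load("pose2.npy");R,_=hold(*p)
h=np.c_[(P[:,:2]-c)@R,P[:,2]]
m=(abs(h[:,0])<.03)&(abs(h[:,1])<.02)&(h[:,2]>.185)&(h[:,2]<.25)
for u in range(305,331):
    s=m&(uv[:,0]==u)
    if s.sum(): i=np.argmax(np.where(s,uv[:,1],-1)); print(u,uv[i,1],h[i].round(4))
im=cv2.imread("pics/s3f.png"); print(im[148:162,315].tolist(), im[148:162,325].tolist())
T,_=cloud(S,D,np.ones_like(D,bool))
from scipy.optimize import brentq
for row in (154.5,155,155.5):
  for x in(-.012,.012):
    f=lambda z:proj(S,np.r_[c+R@[x,.0095],z])[0,1]-row
    print(row,x,brentq(f,.1,.3))
```

```text
312 133 [0.0208 0.0117 0.2444]
313 138 [0.0192 0.0089 0.2314]
314 143 [0.0162 0.0124 0.2202]
315 153 [0.0151 0.0081 0.194 ]
316 154 [0.0115 0.0133 0.1933]
317 154 [0.0097 0.0101 0.1924]
318 154 [0.0078 0.0079 0.1918]
319 154 [0.005  0.0091 0.1923]
320 154 [0.0029 0.0076 0.192 ]
321 155 [0.0004 0.0075 0.1896]
322 155 [-0.0029  0.0112  0.191 ]
323 155 [-0.0055  0.0119  0.1913]
324 154 [-0.0077  0.011   0.1937]
325 154 [-0.0106  0.0127  0.1944]
326 154 [-0.0132  0.0138  0.1949]
327 154 [-0.0147  0.0089  0.1934]
328 153 [-0.0165  0.0057  0.195 ]
329 152 [-0.0176 -0.0007  0.1956]
330 143 [-0.0184 -0.0092  0.2158]
[[57, 80, 98], [54, 76, 95], [56, 78, 96], [60, 84, 101], [63, 91, 110], [66, 98, 118], [66, 100, 122], [58, 92, 117], [59, 95, 120], [59, 93, 119], [56, 89, 114], [44, 74, 100], [43, 69, 91], [42, 63, 83]] [[82, 110, 121], [85, 112, 123], [82, 111, 122], [87, 115, 127], [83, 111, 122], [84, 111, 124], [75, 99, 109], [45, 59, 68], [27, 34, 41], [25, 29, 35], [18, 24, 33], [22, 28, 31], [26, 31, 35], [20, 26, 31]]
154.5 -0.012 0.19220054456704533
154.5 0.012 0.19081821242055963
155 -0.012 0.19094389608100149
155 0.012 0.18955539833699064
155.5 -0.012 0.18968622797845594
155.5 0.012 0.18829155972281175
```

The tips sit about 40 mm above the reported TCP. The body-to-tip distance matches the description, so it's a constant offset along the tool. I'll reopen, lower by 40 mm in two steps watching the force, and grip.

Run:
```python
from rig import robot
from h import *
p=np.load("pose2.npy");k=W(p,(0,-.0625,0))[0]
robot.move_gripper(0.5)
for z in (.13,.113):
    robot.servo_line([k[0],k[1],z],speed=.06);print(robot.read_t(),robot.read_position().round(4),robot.read_force().round(1))
robot.move_gripper(0.0);print(robot.read_t(),robot.read_grip_width(),robot.read_position().round(4),robot.read_force().round(2),robot.read_ft_torque().round(2))
im,d=robot.grab_frame("scene");cv2.imwrite("pics/s4.png",cv2.resize(im[110:260,240:400,::-1],None,fx=4,fy=4,interpolation=2))
```

```text
7.1167 [ 0.5372 -0.0829  0.1296] [ 0.4 -0.8 -0.1]
7.55 [ 0.5372 -0.0829  0.1126] [-0.5 -0.2  0.4]
8.1583 0.14046480895478328 [ 0.5385 -0.0824  0.1132] [ 4.54  1.79 -3.22] [ 0.41 -1.53 -0.03]
```

View pics/s4.png

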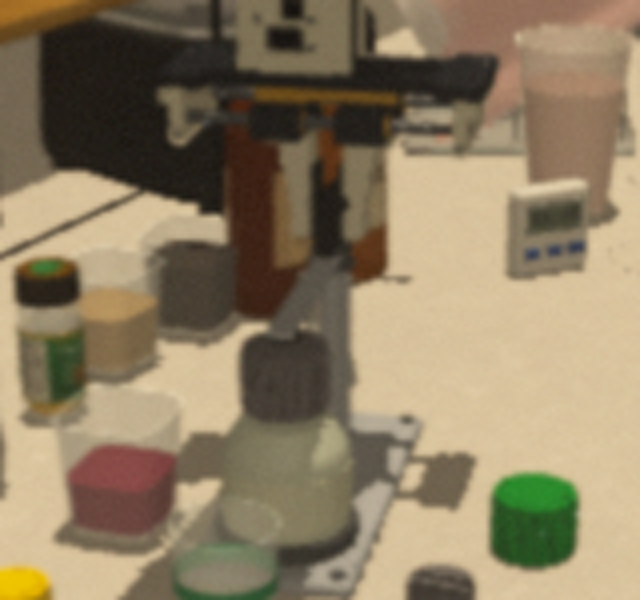

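Gripped: the width is 12.4 mm, and the knob centred the gripper 1.4 mm towards holder +x, so I'll update the pose. Now turn clockwise.

Run:
```python
from rig import robot
from h import *
p=np.load("pose2.npy");R,_=hold(*p);p[:2]+=R@[.0014,0];np.save("pose3.npy",p)
k=W(p,(0,-.0625,0))[0];print(k)
for d in (20,40,67):
    robot.goto([k[0],k[1],.113],ori(p[2]+np.pi-np.radians(d)))
    print(d,robot.read_t(),robot.read_qpos()[5].round(1),robot.read_position().round(4),robot.read_force().round(1),robot.read_ft_torque().round(2),robot.read_grip_width())
im,d=robot.grab_frame("scene");cv2.imwrite("pics/s5.png",cv2.resize(im[110:260,210:400,::-1],None,fx=4,fy=4,interpolation=2))
```

```text
[ 0.538725   -0.08233411  0.        ]
20 8.6333 -13.0 [ 0.539  -0.0823  0.1132] [ 2.1 -0.3 -0.2] [ 0.23 -0.74  0.11] 0.1469109353736808
40 9.0583 -32.9 [ 0.5395 -0.0824  0.1132] [ 4.5 -0.8 -1.6] [-0.27 -1.68 -0.07] 0.14671112675161674
67 9.5833 -59.9 [ 0.5401 -0.0828  0.1132] [ 7.6 -3.6 -4.2] [-1.26 -2.68 -0.12] 0.14782865810235699
```

View pics/s5.png

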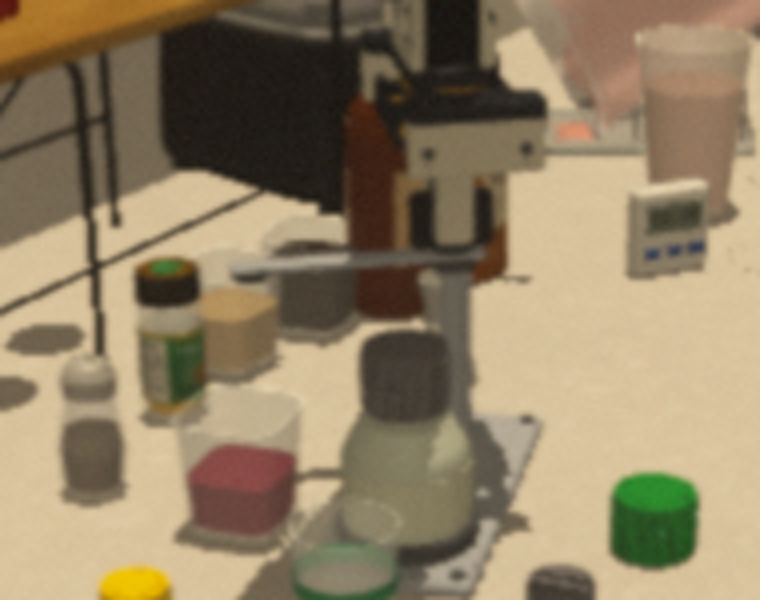

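Run:
```python
from rig import robot
from h import *
p=np.load("pose3.npy");R,_=hold(*p);p[:2]+=R@[0,-.0013];np.save("pose4.npy",p)
robot.move_gripper(0.5);q=robot.read_position();print(robot.read_t(),robot.read_force().round(1))
robot.servo_line([q[0],q[1],.175],speed=.12)
b=W(p,(0,.0625,0))[0];print(b,robot.read_t())
robot.goto([b[0],b[1],.16],ori(p[2]+np.pi-np.radians(38)));print(robot.read_t(),robot.read_position(),robot.read_force().round(1),robot.read_qpos().round(1))
robot.move_gripper(1.0);print(robot.read_t())
im,d=robot.grab_frame("scene");cv2.imwrite("pics/s6.png",cv2.resize(im[110:260,210:400,::-1],None,fx=4,fy=4,interpolation=2))
im,d=robot.grab_frame("top");cv2.imwrite("pics/t6.png",cv2.resize(im[110:260,250:440,::-1],None,fx=4,fy=4,interpolation=2))
```

```text
10.375 [-1.5 -0.4 -0.7]
[0.49913541 0.03485956 0.        ] 11.0417
11.6083 [0.49846439 0.03546026 0.15926223] [ 0.6  0.6 -0.2] [ 26.6   5.2 -23.3  -0.  -61.5 -45.9]
12.5083
```

View pics/s6.png

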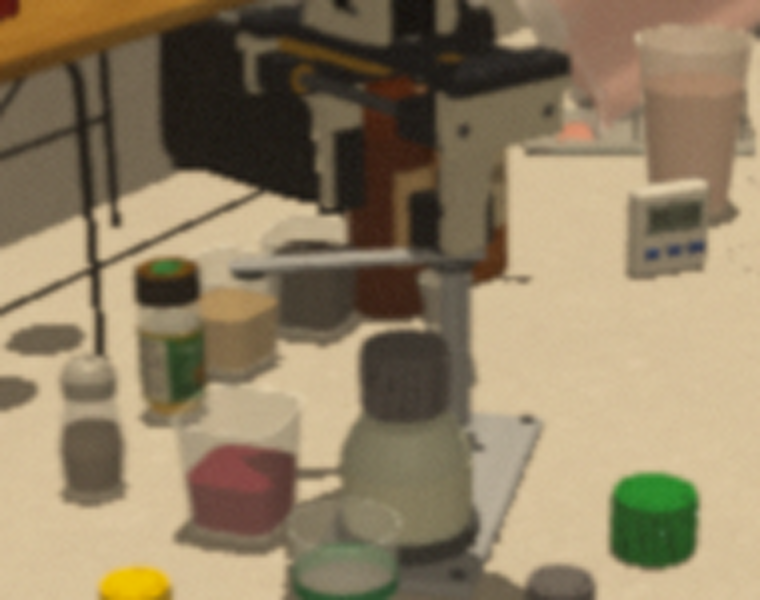

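View pics/t6.png

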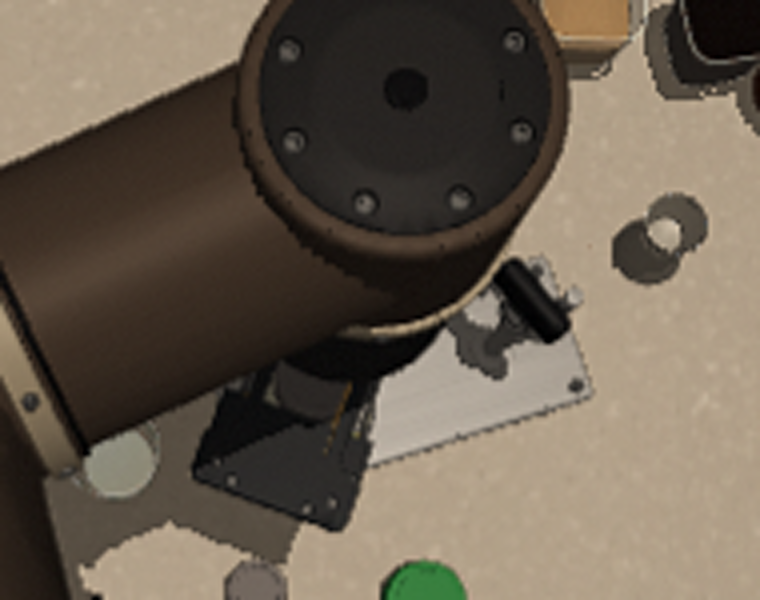

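The hold-down is open: the arm points left at (240,265) in the scene view, and the knob has turned. The fingers straddle the cap, so I'll go down and grip it.

Run:
```python
from rig import robot
from h import *
p=np.load("pose4.npy");b=W(p,(0,.0625,0))[0];O=ori(p[2]+np.pi-np.radians(38))
for z in(.1,.062):
    robot.servo_line([b[0],b[1],z],ori=O,speed=.08);print(robot.read_t(),robot.read_position().round(4),robot.read_force().round(1))
robot.move_gripper(0.0);print(robot.read_t(),robot.read_grip_width(),robot.read_position().round(4),robot.read_force().round(2),robot.read_ft_torque().round(2))
im,d=robot.grab_frame("scene");cv2.imwrite("pics/s7.png",cv2.resize(im[110:260,210:400,::-1],None,fx=4,fy=4,interpolation=2))
```

```text
13.5083 [0.4995 0.035  0.1004] [-0.7  0.4 -0.1]
14.1333 [0.4994 0.0349 0.0622] [-0.5  0.2  0.4]
14.8417 0.5614045658033593 [0.4991 0.0349 0.0621] [-0.46  0.1   1.35] [0.15 0.36 0.02]
```

View pics/s7.png

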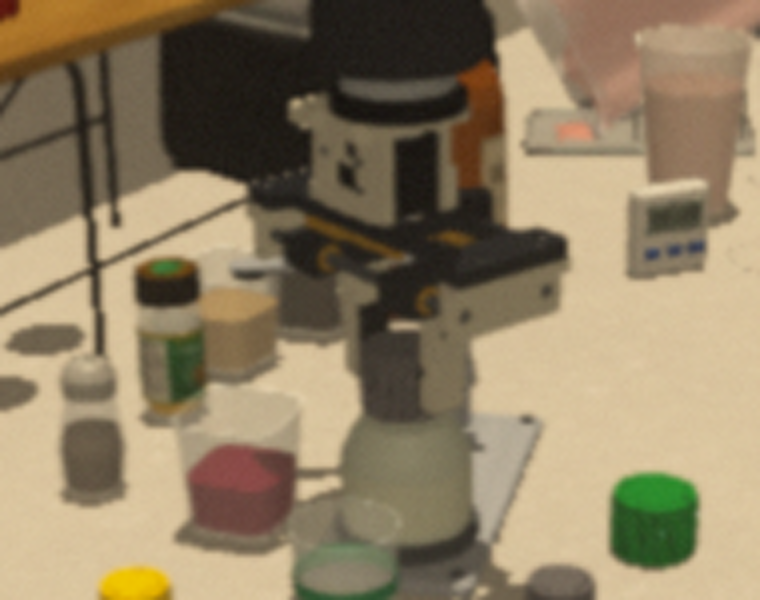

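The grip is well centred: width 49.4 mm and almost no side force. Now I'll press in small steps.

Run:
```python
from rig import robot
from h import *
p=np.load("pose4.npy");b=W(p,(0,.0625,0))[0];O=ori(p[2]+np.pi-np.radians(38))
for z in(.059,.0565,.0545,.053,.052):
    robot.servo_line([b[0],b[1],z],ori=O,speed=.02);robot.dwell(.1);print(z,robot.read_t().round(2),robot.read_position().round(4),robot.read_force().round(1),robot.read_ft_torque().round(2),robot.read_grip_width())
    if robot.read_force()[2]>25: break
```

```text
Traceback (most recent call last):
AttributeError: 'float' object has no attribute 'round'
```

Run:
```python
from rig import robot
from h import *
p=np.load("pose4.npy");b=W(p,(0,.0625,0))[0];O=ori(p[2]+np.pi-np.radians(38))
for z in(.059,.0565,.0545,.053,.052):
    robot.servo_line([b[0],b[1],z],ori=O,speed=.02);robot.dwell(.1);print(z,robot.read_t(),robot.read_position().round(4),robot.read_force().round(1),robot.read_ft_torque().round(2),robot.read_grip_width())
    if robot.read_force()[2]>25: break
```

```text
0.059 15.6417 [0.4992 0.0349 0.0594] [-2.7  1.   6.3] [ 0.28  1.18 -0.04] 0.5654186031813881
0.0565 16.0167 [0.4992 0.0349 0.0571] [-3.5  1.6 10.4] [ 0.32  1.59 -0.04] 0.562406982652644
0.0545 16.3667 [0.4992 0.0349 0.0557] [-6.3  1.2 15.2] [0.5  2.57 0.08] 0.5589854201401875
0.053 16.7167 [0.4993 0.0349 0.0553] [-11.5   2.2  27.4] [0.85 4.46 0.05] 0.5607678278125651
```

The cap has bottomed after about 6.5 mm, with the force rising sharply. Now I'll twist 78° counter-clockwise while keeping it pressed.

Run:
```python
from rig import robot
from h import *
p=np.load("pose4.npy");b=W(p,(0,.0625,0))[0]
for d in(-25,-10,15,40):
    robot.goto([b[0],b[1],.0538],ori(p[2]+np.pi+np.radians(d)));print(d,robot.read_t(),robot.read_qpos()[5].round(1),robot.read_position().round(4),robot.read_force().round(1),robot.read_ft_torque().round(2),robot.read_grip_width())
im,d=robot.grab_frame("scene");cv2.imwrite("pics/s8.png",cv2.resize(im[150:250,270:370,::-1],None,fx=6,fy=6,interpolation=2))
```

```text
-25 17.05 -32.8 [0.5006 0.0351 0.0554] [-3.   0.6 14.8] [0.04 1.19 0.05] 0.5668593538620217
-10 17.4083 -17.8 [0.5009 0.0353 0.0555] [-2.4  0.7 13.2] [0.05 0.97 0.07] 0.5680217089267506
15 17.9083 7.2 [0.5009 0.0354 0.0554] [-1.8  1.5 13.3] [0.27 1.03 0.07] 0.568042731932909
40 18.4083 32.2 [0.5008 0.0353 0.0554] [-1.9  1.8 14.9] [0.17 1.12 0.08] 0.5644568245238218
```

View pics/s8.png

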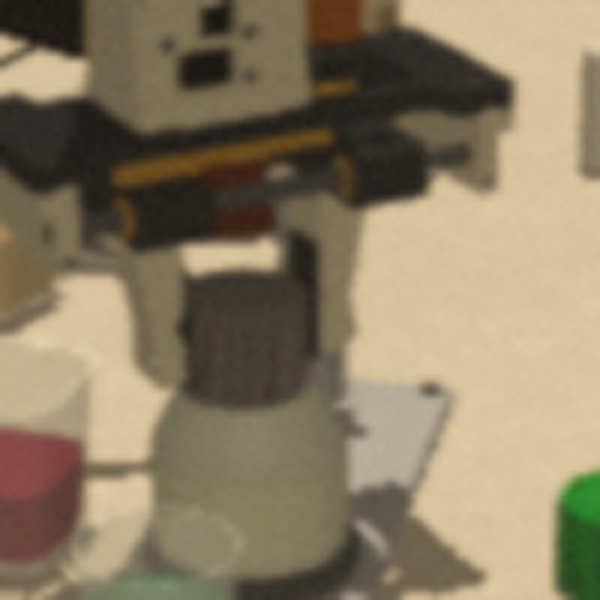

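It turned smoothly with a low, steady torque of about 0.07 N m. Now a gentle lift, checking for any pull.

Run:
```python
from rig import robot
from h import *
p=np.load("pose4.npy");b=W(p,(0,.0625,0))[0];O=ori(p[2]+np.pi+np.radians(40))
for z in(.062,.066,.071,.08,.095):
    robot.servo_line([b[0],b[1],z],ori=O,speed=.05);F=robot.read_force();print(z,robot.read_t(),robot.read_position().round(4),F.round(1),robot.read_ft_torque().round(2),robot.read_grip_width())
    if F[2]<-12: print("stuck");break
im,d=robot.grab_frame("scene");cv2.imwrite("pics/s9.png",cv2.resize(im[150:250,270:370,::-1],None,fx=6,fy=6,interpolation=2))
```

```text
0.062 18.775 [0.5004 0.0353 0.0626] [2.1 0.1 3.6] [ 0.11 -0.62 -0.02] 0.5635063540596424
0.066 19.025 [0.4984 0.0346 0.0655] [ 0.2 -0.  -0.6] [-0.05  0.2  -0.01] 0.5639935035038565
0.071 19.275 [0.4991 0.0348 0.0711] [ 0.7 -0.5 -0.2] [-0.07  0.17  0.04] 0.5645278662196839
0.08 19.6083 [0.4995 0.035  0.0805] [-0.  -0.3 -0.8] [-0.06  0.16  0.04] 0.5644934846641261
0.095 20.0583 [0.4993 0.035  0.0954] [-0.1  0.5  0.2] [-0.08  0.14 -0.05] 0.5632637171457235
```

View pics/s9.png

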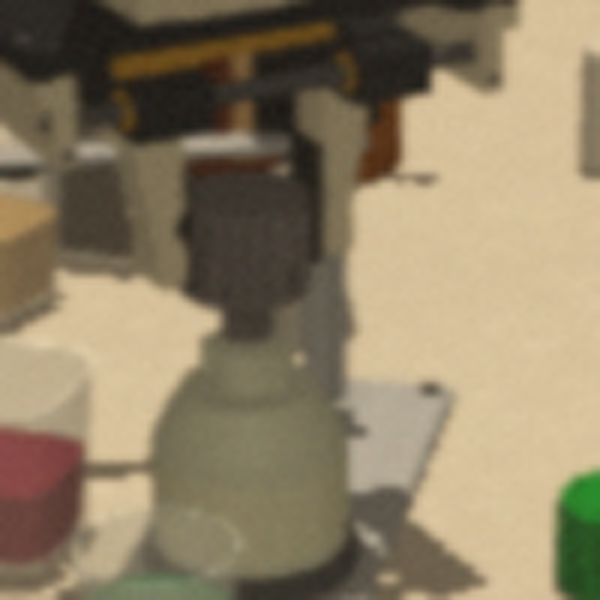

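The cap is off and the neck is visible. Now raise it to a hand's width.

Run:
```python
from rig import robot
from h import *
p=np.load("pose4.npy");b=W(p,(0,.0625,0))[0];O=ori(p[2]+np.pi+np.radians(40))
robot.servo_line([b[0],b[1],.151],ori=O,speed=.06);robot.dwell(.4);print(robot.read_t(),robot.read_position().round(4),robot.read_force().round(1),robot.read_grip_width(),robot.read_tcp_rot()[:,2].round(3))
S=robot.camera_info("scene");im,D=robot.grab_frame("scene");cv2.imwrite("pics/s10.png",cv2.resize(im[110:290,210:400,::-1],None,fx=3.3,fy=3.3,interpolation=2))
print(proj(S,W(p,[(0,.0625,.103),(0,.0625,.181),(0,.0625,.219)])))
im,D=robot.grab_frame("top");cv2.imwrite("pics/t10.png",im[:,:,::-1])
```

```text
21.5917 [0.4991 0.0348 0.1509] [-0.7 -0.8 -0.8] 0.5651478646507712 [-0. -0. -1.]
[[309.89911835 206.84369273]
 [309.21883031 174.50268637]
 [308.87442635 158.07222536]]
```

View pics/s10.png

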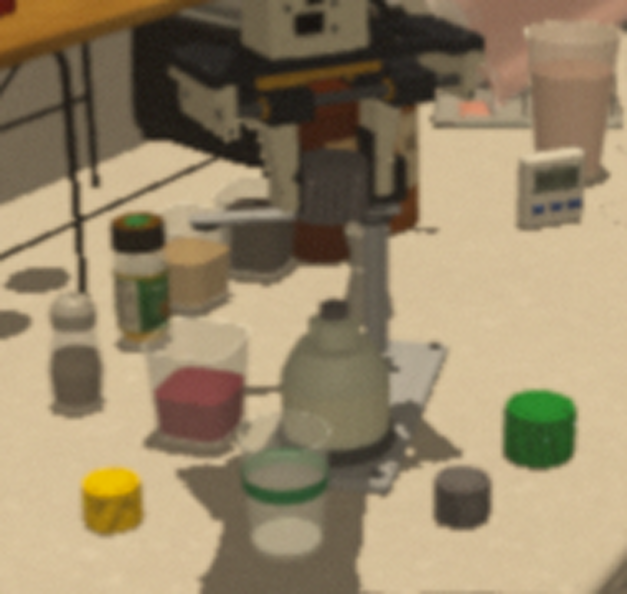

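View pics/t10.png

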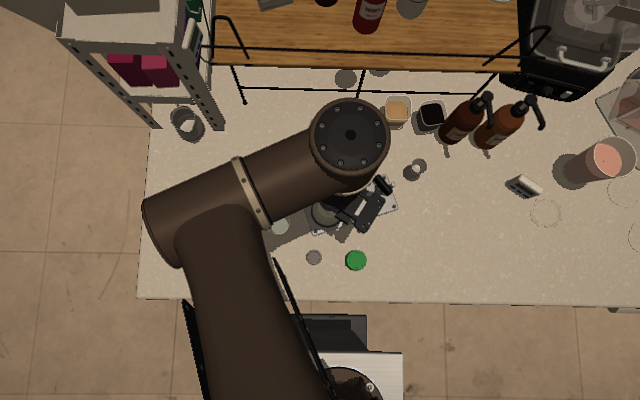

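The cap is held upright, centred about 97 mm above the mouth. The hold-down arm is still open, and the jigger at top (415,170), the glass and the tub haven't moved. Handing in.

```bash
python3 -c "
from rig import robot
robot.job_done();print(robot.read_t(),robot.read_grip_width())"
```

```text
the job is handed in; nothing more can be done
the job is handed in; nothing more can be done
```

The bottle is open and the job is handed in, at about 21.6 s of the 45 s allowed; no verdict is reported.

**What I did:** I turned the hold-down's knob 67° clockwise, and its arm stayed open after I let go. Then I gripped the cap and pressed it about 6.5 mm until it bottomed. I twisted it 78° counter-clockwise while pressed and lifted it straight off. It came away with almost no pull.

**Last checks:** The cap is still gripped (about 50 mm wide) and upright, with its centre about 97 mm above the mouth. The hold-down arm is clear, and I saw no movement of the jigger, glass or tub in the pictures. The highest wrist force I read was about 30 N. I did not measure the cap's rotation or the `hold_down` angle directly; I judged both from the pictures and forces.

**What disagreed:**
- **Fingertip height:** the fingertips sit about 40 mm above the reported TCP along the tool, so my first grip closed on air above the knob. I measured the offset from the depth image and corrected for it.
- **Holder position:** gripping the knob showed the camera-based position was off by about 1.4 mm along x and 1.3 mm along y. I corrected this before gripping the cap.

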